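# Set the zero of a bench gauge on its setting standard

### The arm

A 7-joint arm with a two-finger parallel gripper is mounted at the origin on a cart in front of the work surface, level with it; the furniture and walls round the work are solid. World frame = base frame: x ahead of the robot, y to its left, z up, the work surface at z = 0. Lengths are in m, angles in rad, forces in N, time in s.
With the tool pointing down it reaches from about 0.4 to 0.85 m from the base axis. Payload 10.4 kg.
Tool frame: the origin (TCP) lies at the very end of the fingers, on their centre line; the grasp point (between the pads) lies 19 mm behind it; z points along the fingers, y is the line along which they close (so a half turn about z gives the same grasp; the last joint's range is limited). The gripper opens to 87 mm and grips with 3 to 60 N. Pads are 19 mm wide; open, the fingers measure 117 mm over their backs; the gripper's body (75 mm by 190 mm) begins 51 mm behind the grasp point.
Start: joints at [-1.17, 0.332, -0.065, 1.46, 0.022, 1.35, -0.088], TCP at [0.257, 0.57, 0.223] pointing down, gripper open.
Joint ranges: [-2.6, 2.6], [-0.5, 2.12], [-1.47, 1.34], [0.16, 2.42], [-1.27, 4.41], [0.06, 2.06], [-2.6, 2.6]. Speed limits (rad/s): [2.22, 2.22, 2.79, 2.79, 3.14, 3.14, 3.14].

### API

Orientations are given as a unit quaternion [x, y, z, w].
In Python, from bench import * gives the robot as it stands.
- The arm moves only by the tool carry_out, never from a script. Its argument "deltas" is a list of rows, each an object with "hand": the finger opening in mm, from 0 to 87; "dp": the shift along the tool's x, y, z each as a share of 250 mm, from -1 to 1, a list of three; "spin": the turn about the tool's z as a share of pi rad, from -1 to 1. In form: [{"hand": hand, "dp": [dx, dy, dz], "spin": spin}, ...]. A call has 1 to 20 rows; each row is the pose to reach, as a shift and turn from the pose commanded when the call began, along the tool's axes at that moment, turning the shorter way round; what a row does not reach only later rows make up. A row lasts 1/10 s, in which the tool goes at most 50 mm and 8.59 degrees, less where a joint would pass 70% of its speed; a pose out of reach is approached as far as the arm can. A call with a number of a shift or a turn outside -1 to 1 is refused whole. A call with a gripper value outside its range is refused whole. The fingers move at their own pace and stop on an object; "force" is the grip in N (left out, the last holds). Time passes only in rows, so rows that repeat a pose let the fingers close. It gives the time, the measured TCP pose, the force, the opening and the grip force at its end, in the units of the state.
- read_state(): the state, without advancing time (a new reading comes with each control period).
- camera(name): name is "scene" or "top"; returns the picture (400x640x3 uint8, red, green, blue); there is no depth.
- get_calibration(name): a dict with "fx", "fy", "cx", "cy" (pixels), "k1" (the pictures are not rectified: a ray, as slopes to the right and down, at radius r is drawn at 1 + k1 r^2 times it, then the intrinsics apply), "R" (3x3) and "t" (3): a world point X has camera coordinates R X + t. Camera axes: x right, y down, z forward; pixel columns grow to the right and rows downward; lengths in m; the calibration is good to about 2 mm. A picture is of the moment at which its call begins. get_calibration takes no time and is no camera call.
- close_job(): hands the job in; it is judged then, once.
The state is a dict: "time": time; "joint_positions": joint angles; "joint_vel": joint speeds; "joint_torque": joint torques, N m; "ee_pos": TCP position; "eef_rot": TCP orientation; "ft_force": force on the tool from outside, world axes, zero at the start; "torque": the same for the moment, N m; "width": finger opening in m; "grip_force": force on a finger pad.
Only numpy, scipy, OpenCV 4.12 (cv2) and the standard library are available. Lean on these libraries where they do the work, as an engineer would, in place of code of your own. Each camera call takes 0.05 s, during which the arm holds its last target. There are 200 camera calls.

### The job

Zero the bench gauge on its steel setting standard: wind the handwheel clockwise with its crank handle until the quill bears firmly on the block and the block on the anvil, without forcing it, and leave it clamped like that. Then take the stylus from its stand and with it press the recessed round zero button (not the square one) gently, fully home, holding it down for about a second. Put the stylus back upright in its stand, with the quill still bearing on the block.

Things in the scene. Friction and masses are not known exactly. Their poses are not given: they have to be found in the camera images.
- gauge: grey bench gauge bolted to the bench: bed 110 (x) x 300 (y) x 14 mm, origin at the centre of its underside. Own +y end: headstock 86 x 86 mm, top 75 mm above the bench, with the handwheel on it (vertical axis). Own -y end: the anvil. Between them a steel rail, top 16 mm above the bench. The readout stands behind the rail (own +x). Fixed
- wheel_axis (a point): point on the vertical axis of the handwheel (110 mm rim, 81 to 92 mm above the bench), 111 mm above the bench; turning clockwise seen from above advances the quill by 12 mm per rad, 10 to 40 mm in all; it stays where it is left (friction 0.12 N m)
- crank_grip (a point): middle of the handwheel's upright black crank handle, 16 mm diameter, 38 mm tall, 45 mm from the wheel axis, 117 mm above the bench (handle spans 93 to 131 mm); it spins freely on its own pin
- standard: loose steel setting block 40 (x) x 65 (y) x 36 mm lying on the rail between quill and anvil; origin at the centre of its underside, its long side along the gauge's y; it may start a few mm off the anvil
- readout: digital readout on the gauge, face 85 x 130 mm with a display above two recessed buttons. Origin in the middle of the face, z square out of the face (0.45 rad from vertical, leaning towards the robot side), x up the slope, y along the face
- zero_mouth (a point): centre of the mouth, flush with the face, of the round recess (15 mm diameter, nearer the handwheel). The zero button's top lies 8 mm below the face; it presses 6 mm further along the readout's -z. Axes as readout
- units_mouth (a point): the same for the square recess (15 mm wide, further from the handwheel): the units button, not to be pressed. Axes as readout
- zero_button (a joint): travel of the round zero button in m: 0 released, 0.006 fully home; spring, about 2 N to start and 6 N at the end
- units_button (a joint): travel of the square units button in m: 0 released
- stylus: upright stylus, 128 mm long: square aluminium handle 16 x 16 mm from 53 to 128 mm above the tip, round collar 26 mm diameter from 48 to 53 mm, steel pin 8 mm diameter with a round tip below. Origin at the tip, z along it towards the handle, x and y square to the handle's flats
- stand: stylus stand: block 64 x 64 mm, 60 mm high, on an 84 mm foot, fixed; origin at the centre of its underside. A 14 mm hole runs down its middle, open at the top; the stylus hangs in it by its collar, tip 12 mm above the bench
- stand_hole (a point): centre of the hole's mouth on top of the stand, 60 mm above the bench
- anvil: the gauge's fixed anvil post, 60 mm wide, 18 mm thick, top 68 mm above the bench; origin at the centre of its foot, its face towards the block is 9 mm along the gauge's own +y from there
- quill: the gauge's quill, a steel bar; origin at the centre of the flat end of the quill (32 mm diameter disc, axis 36 mm above the bench); the quill advances along the gauge's own -y
Not all that is in view belongs to the job. What is meant by the stylus is not purple or yellow, and is the smaller of those in its own colour.

How it is judged:
By the outcome, as a careful person would: the job done as asked, in the order asked, and still so for the second after the job is handed in, with the robot touching nothing.
It also fails if it takes over 66 s, if anything falls off the work surface, if the arm or the gripper's body presses on something with over 40 N, if the wrist force passes 120 N, or if a joint passes its speed limit or range.

## Working session

There is one attempt and no reset: what is moved stays moved. The work goes in short steps, Python scripts to look and compute and a tool call to move; the robot and the scene stay as the last step left them, time stands still between calls to the robot, and variables do not carry over. Pictures are saved under pics/ and viewed, at most 10 in all, crops included, and the job is handed in when it is done.

Besides the shell and the picture viewer there is one more tool, called after "Request:" by a JSON object that holds its "op" and its "data", one argument or row to a line. carry_out: Moves the arm, as the interface text tells. Its arguments: {"type":"object","properties":{"deltas":{"type":"array","items":{"type":"object","properties":{"hand":{"type":"number"},"dp":{"type":"array","items":{"type":"number","minimum":-1,"maximum":1}},"spin":{"type":"number","minimum":-1,"maximum":1}}}},"force":{"type":"number"}},"required":["deltas"]}

```bash
mkdir -p pics; ls; python3 - <<'E'
from bench import *
import cv2
s=read_state(); print({k:s[k] for k in('time','ee_pos','eef_rot','width','ft_force')})
for n in('scene','top'):
    c=get_calibration(n); print(n,c)
    cv2.imwrite(f'pics/{n}0.png',camera(n)[:,:,::-1])
E
```

```text
pics
{'time': 0.0, 'ee_pos': array([0.25682078, 0.56937181, 0.22171765]), 'eef_rot': array([ 2.10276661e-01,  9.77641646e-01, -7.21021889e-04, -1.37276136e-04]), 'width': 0.0868893818152401, 'ft_force': array([-0.65521348,  0.14344255,  0.17467572])}
scene {'fx': 512.2930348976922, 'fy': 512.2930348976922, 'cx': 322.2114645197648, 'cy': 207.81240020859755, 'k1': -0.05229685484220484, 'R': array([[ 0.79270169, -0.6096041 ,  0.0026221 ],
       [-0.50620661, -0.66063275, -0.55436382],
       [ 0.3396747 ,  0.43811781, -0.83227032]]), 't': array([-0.36024842,  0.36732858,  0.92821511])}
top {'fx': 361.7638390882586, 'fy': 361.7638390882586, 'cx': 313.3522740187706, 'cy': 196.3610773726362, 'k1': -0.06528679217661132, 'R': array([[-0.02120347, -0.99976823,  0.00372724],
       [-0.9935133 ,  0.02065392, -0.11182457],
       [ 0.11172167, -0.00607413, -0.99372097]]), 't': array([0.04633248, 0.50873205, 0.88157121])}
```

View pics/scene0.png

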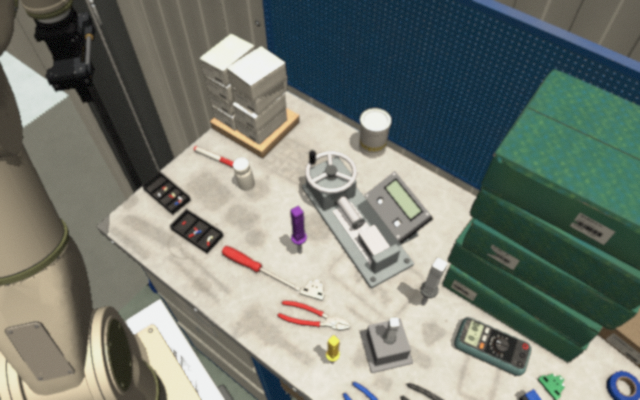

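View pics/top0.png

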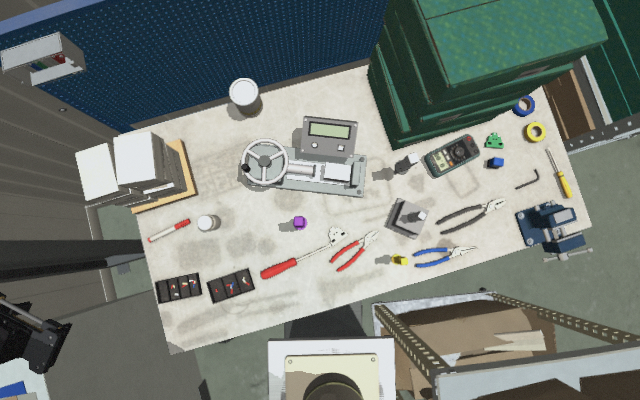

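The overview shows the gauge centre-right: wheel at top (265,163), crank at (246,168) in top and (312,157) in scene. The stand with a grey stylus is at top (405,217), scene (390,335). A larger grey stylus stands apart at scene (435,275). Next I'll take enlarged crops.

```bash
cat > h.py <<'E'
import numpy as np, cv2
from bench import *
from scipy.spatial.transform import Rotation as Rot
from scipy.optimize import least_squares
C={n:get_calibration(n) for n in('scene','top')}
def proj(n,X):
    c=C[n]; p=np.asarray(c['R'])@np.asarray(X)+c['t']; u=p[:2]/p[2]; u=u*(1+c['k1']*(u@u))
    return np.array([c['fx']*u[0]+c['cx'],c['fy']*u[1]+c['cy']])
def ray(n,uv):
    c=C[n]; K=np.array([[c['fx'],0,c['cx']],[0,c['fy'],c['cy']],[0,0,1.]])
    s=cv2.undistortPoints(np.array([[uv]],float),K,np.array([c['k1'],0,0,0.]))[0,0]
    R=np.asarray(c['R']); return -R.T@c['t'], R.T@np.array([s[0],s[1],1])
def onz(n,uv,z):
    o,d=ray(n,uv); return o+d*(z-o[2])/d[2]
def tri(a,b):
    A=[];y=[]
    for n,uv in(('scene',a),('top',b)):
        o,d=ray(n,uv); d=d/np.linalg.norm(d); P=np.eye(3)-np.outer(d,d); A.append(P); y.append(P@o)
    X=np.linalg.lstsq(np.vstack(A),np.hstack(y),rcond=None)[0]
    return X, np.linalg.norm(proj('scene',X)-a), np.linalg.norm(proj('top',X)-b)
def crop(n,x0,y0,x1,y1,f,name):
    im=camera(n)[:,:,::-1][y0:y1,x0:x1]; cv2.imwrite('pics/'+name,cv2.resize(im,None,fx=f,fy=f,interpolation=cv2.INTER_CUBIC))
E
python3 - <<'E'
from h import *
crop('scene',290,140,450,290,4,'s1.png') if 0 else None
a=camera('scene')[:,:,::-1]; b=camera('top')[:,:,::-1]
cv2.imwrite('pics/s1.png',cv2.resize(a[140:380,290:460],None,fx=2.5*1.0,fy=2.5,interpolation=cv2.INTER_CUBIC))
cv2.imwrite('pics/t1.png',cv2.resize(b[110:245,235:435],None,fx=4,fy=4,interpolation=cv2.INTER_CUBIC))
np.save('a.npy',a);np.save('b.npy',b)
E
```

```text
(no output)
```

View pics/s1.png

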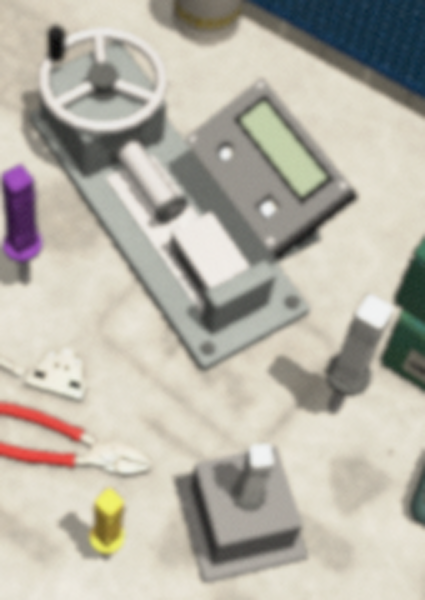

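View pics/t1.png

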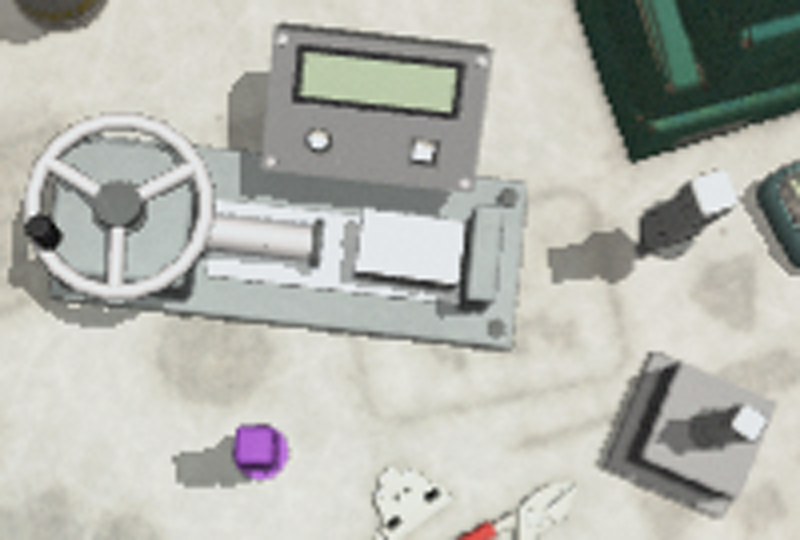

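Crops show: crank scene crop (56,31–60) and top crop (42,232). Hub is at scene (103,74) and top (120,203), round button at scene (226,153) and top (318,140), square at (268,207)/(424,151). Stand stylus top is at (261,457)/(748,422). The block has a visible gap to the anvil and to the quill.

```bash
cat >> h.py <<'E'
S=lambda x,y:((x+.5)/2.5-.5+290,(y+.5)/2.5-.5+140)
T=lambda x,y:((x+.5)/4-.5+235,(y+.5)/4-.5+110)
def blob(im,uv,r,f):
    x,y=map(int,np.round(uv)); p=im[y-r:y+r+1,x-r:x+r+1].astype(float); g=p.mean(2); w=f(g)
    yy,xx=np.mgrid[-r:r+1,-r:r+1]; return (x+(w*xx).sum()/w.sum(), y+(w*yy).sum()/w.sum())
E
python3 - <<'E'
from h import *
a=np.load('a.npy');b=np.load('b.npy')
np.set_printoptions(precision=4,suppress=True)
print('cams',[-C[n]['R'].T@C[n]['t'] for n in C])
br=lambda g:np.clip(g-190,0,40)
pts=dict(hub=((103,70),(120,200)),round=((226,153),(318,140)),units=((268,207),(424,151)),
 s1=((262,87),(283,39)),s2=((344,185),(482,62)),s3=((271,241),(465,184)),s4=((195,140),(271,161)),
 bolt1=((208,348),(496,327)),bolt2=((291,301),(507,198)),stytop=((261,457),(748,422)),bigtop=((375,312),(714,192)),
 cranktop=((56,30),(40,233)),anvN=((206,292),(474,303)),bedcorner=((204,368),(513,349)))
for k,(p,q) in pts.items(): 
    print(k,*tri(S(*p),T(*q)))
for k in('round','units','stytop'):
    p,q=pts[k]; r=5 if k=='stytop' else 4
    A=blob(a,S(*p),r,br);B=blob(b,T(*q),r,br); print(k,'blob',A,B,*tri(A,B), S(*p),T(*q))
# stand top corners in top view at z=.06
for c in((658,352),(775,400),(640,455),(722,518)): print('stand',onz('top',T(*c),.06 if c[0]!=658 else .06)[:2])
for c in((200,462),(281,446),(301,522),(217,556)): print('standS',onz('scene',S(*c),.06)[:2])
# crank dark blob
d=lambda g:(g<60).astype(float)
print('crank top cam', onz('top',blob(b,T(42,232),6,d),.117), 'scene', onz('scene',blob(a,S(56,45),8,d),.112))
s=read_state();print(Rot.from_quat(s['eef_rot']).as_matrix(), s['joint_positions'])
E
```

```text
cams [array([ 0.1562, -0.3836,  0.9771]), array([0.4079, 0.0412, 0.9328])]
hub [0.5905 0.1477 0.1036] 0.3392486097645719 0.31388184605562797
round [0.632  0.0307 0.075 ] 0.6835034535978959 0.6018373233842746
units [ 0.6228 -0.0331  0.078 ] 0.4896694852517717 0.42010984463743567
s1 [0.6865 0.0504 0.1038] 0.7300973192799601 0.6620953073273552
s2 [ 0.669  -0.0667  0.1087] 0.9768551711669281 0.8442237264611461
s3 [ 0.6031 -0.0578  0.0759] 0.8575423885147844 0.7245942561280623
s4 [0.621  0.0592 0.0714] 0.9771958615290639 0.866923210577929
bolt1 [ 0.5225 -0.081   0.0169] 0.640432699522848 0.517348581110452
bolt2 [ 0.6061 -0.0911  0.0181] 0.6447221564536498 0.5280545914082496
stytop [ 0.4518 -0.2038  0.1361] 0.8002388424811329 0.6212005330740623
bigtop [ 0.5742 -0.181   0.173 ] 0.8555202314446704 0.7028552920210309
cranktop [0.5675 0.1875 0.1358] 1.3488941901929337 1.2813121530411504
anvN [ 0.5304 -0.0609  0.0753] 0.921446973711078 0.7654226431713115
bedcorner [ 0.5086 -0.0919  0.0147] 0.8080603371828899 0.647482916146116
round blob (np.float64(379.85504201680675), np.float64(201.1827731092
[... 338 characters left out ...]
532058426 0.5101141105264692 (396.9, 222.5) (340.625, 147.375)
stytop blob (np.float64(394.0957721206684), np.float64(321.0715487271504)) (np.float64(422.6091887735486), np.float64(215.5428681276432)) [ 0.4505 -0.2035  0.1442] 0.8911615641505294 0.6932029737824797 (394.1, 322.5) (421.625, 215.125)
stand [ 0.4986 -0.1732]
stand [ 0.4677 -0.2437]
stand [ 0.4362 -0.1593]
stand [ 0.3971 -0.2075]
standS [ 0.441  -0.1631]
standS [ 0.4977 -0.1909]
standS [ 0.4697 -0.2435]
standS [ 0.4047 -0.2248]
crank top cam [0.569  0.1899 0.117 ] scene [0.572  0.1899 0.112 ]
[[-0.9115  0.4112 -0.0003]
 [ 0.4112  0.9115 -0.0008]
 [-0.0001 -0.0008 -1.    ]] [-1.1696  0.3327 -0.0647  1.4606  0.0216  1.3499 -0.0885]
```

```bash
cat >> h.py <<'E'
def to(P0,Q,pts):
    M=Rot.from_quat(Q).as_matrix()
    for p in pts: print(p,'dp',np.round(M.T@(np.array(p)-P0)/.25,3))
E
python3 - <<'E'
from h import *
s=read_state();b=np.load('b.npy')
to(s['ee_pos'],s['eef_rot'],[(.40,.40,.26),(.45,.3,.24),(.57,.1895,.18)])
# stylus flats: minAreaRect of white top on upsampled image ; can / stack locations
x,y=422,215; g=cv2.resize(b[y-9:y+10,x-9:x+10].mean(2).astype(np.uint8),None,fx=8,fy=8,interpolation=cv2.INTER_CUBIC)
cs,_=cv2.findContours((g>180).astype(np.uint8),0,1); c=max(cs,key=cv2.contourArea); r=cv2.minAreaRect(c); print(r)
bx=[onz('top',(x-9+(q[0]+.5)/8-.5,y-9+(q[1]+.5)/8-.5),.14)[:2] for q in cv2.boxPoints(r)]; print(np.round(bx,4)); print(np.mean(bx,0))
for i in range(4):
    d=bx[i]-bx[i-1]; print(np.linalg.norm(d),np.degrees(np.arctan2(d[1],d[0])))
print('can',tri((375,117),(243,90))[0],'stack',tri((230,48),(96,173))[0],tri((256,63),(133,160))[0])
E
```

```text
(0.4, 0.4, 0.26) dp [-0.8   -0.383 -0.151]
(0.45, 0.3, 0.24) dp [-1.147 -0.665 -0.071]
(0.57, 0.1895, 0.18) dp [-1.767 -0.87   0.169]
((75.5, 75.5), (151.0, 151.0), 90.0)
[[ 0.472  -0.1827]
 [ 0.4711 -0.225 ]
 [ 0.4294 -0.2227]
 [ 0.4304 -0.1806]]
[ 0.45070329 -0.20273916]
0.04169319216226479 -2.8740471795364866
0.04235781759674699 -91.25479915260458
0.041796170955152825 176.80708758356587
0.04212252273923392 88.61500366183091
can [0.75929938 0.19799906 0.11122698] stack [0.54518168 0.45938176 0.24688102] [0.56975493 0.39139879 0.23743169]
```

Request:
{"op": "carry_out", "data": {
  "deltas": [
    {"hand": 87, "dp": [-0.15, -0.1, -0.2], "spin": 0},
    {"hand": 60, "dp": [-0.4, -0.3, -0.2], "spin": 0},
    {"hand": 50, "dp": [-0.8, -0.52, -0.15], "spin": 0},
    {"hand": 50, "dp": [-0.95, -0.75, -0.1], "spin": 0},
    {"hand": 50, "dp": [-1, -0.87, -0.05], "spin": 0},
    {"hand": 50, "dp": [-1, -0.87, -0.05], "spin": 0},
    {"hand": 50, "dp": [-1, -0.87, -0.05], "spin": 0}
  ],
  "force": 30
}}

```text
time: 0.9
ee_pos: [0.3949, 0.2689, 0.2352]
eef_rot: [0.21, 0.978, 0.0, 0.0]
ft_force: [1.5, 0.6, 0.4]
width: 0.052
grip_force: 0.0
```

```bash
python3 - <<'E'
from h import *
s=read_state();print(s['time'],s['ee_pos'],s['width'],s['joint_positions'],s['ft_force'])
to(s['ee_pos'],s['eef_rot'],[(.57,.1895,.16)])
E
```

```text
0.9 [0.39494692 0.26890316 0.23516496] 0.052006143939843694 [-8.27552893e-01 -5.82017608e-03  1.34158381e-01  1.82339667e+00
  5.49407471e-04  1.32362031e+00  4.53353472e-01] [1.4569922  0.55764654 0.41667852]
(0.57, 0.1895, 0.16) dp [-0.769 -0.002  0.301]
```

Request:
{"op": "carry_out", "data": {
  "deltas": [
    {"hand": 50, "dp": [-0.2, 0, 0], "spin": 0},
    {"hand": 50, "dp": [-0.4, 0, 0.05], "spin": 0},
    {"hand": 50, "dp": [-0.6, 0, 0.1], "spin": 0},
    {"hand": 50, "dp": [-0.768, 0, 0.3], "spin": 0},
    {"hand": 50, "dp": [-0.768, 0, 0.3], "spin": 0},
    {"hand": 50, "dp": [-0.768, 0, 0.3], "spin": 0}
  ]
}}

```text
time: 1.5
ee_pos: [0.5692, 0.1904, 0.1578]
eef_rot: [0.211, 0.977, -0.002, -0.002]
ft_force: [-0.7, 0.0, -0.1]
width: 0.0502
grip_force: 0.0
```

```bash
python3 - <<'E'
from h import *
s=read_state();P=s['ee_pos'];print(s['time'],P,s['joint_positions'])
M=Rot.from_quat(s['eef_rot']).as_matrix()
a=camera('scene')[:,:,::-1];b=camera('top')[:,:,::-1]
A=cv2.resize(a[100:230,250:390],None,fx=3,fy=3,interpolation=cv2.INTER_CUBIC)
B=cv2.resize(b[110:230,200:330],None,fx=3,fy=3,interpolation=cv2.INTER_CUBIC)
cv2.circle(A,tuple(int(v) for v in ((proj('scene',P)-(250,100)+.5)*3)),3,(0,0,255),1)
cv2.circle(B,tuple(int(v) for v in ((proj('top',P)-(200,110)+.5)*3)),3,(0,0,255),1)
o=np.zeros((400,420+390,3),np.uint8);o[:390,:420]=A;o[:360,420:]=B;cv2.imwrite('pics/g1.png',o[:, :800])
E
```

```text
1.5 [0.56918544 0.19043329 0.15784094] [-0.62939577  0.32576882  0.28273851  1.62513196 -0.09455535  1.20890899
  0.817996  ]
```

View pics/g1.png

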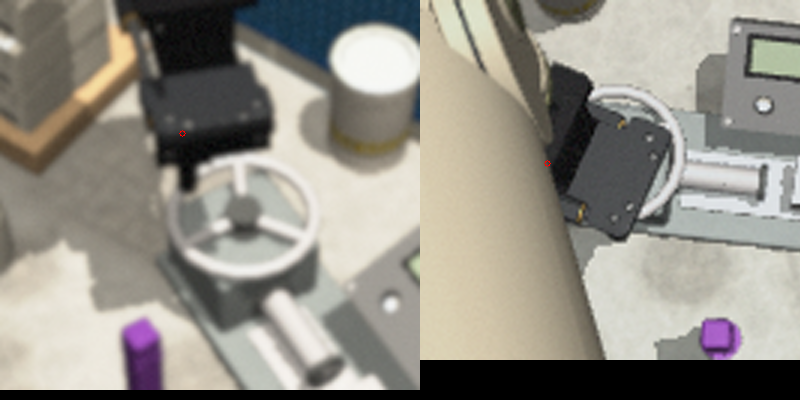

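The gripper hovers over the crank and hides it: red TCP mark at (183,133) scene, (548,163) top. The measurement looks plausible, so I'll descend and close.

Request:
{"op": "carry_out", "data": {
  "deltas": [
    {"hand": 50, "dp": [0, 0, 0.12], "spin": 0},
    {"hand": 50, "dp": [0, 0, 0.224], "spin": 0},
    {"hand": 50, "dp": [0, 0, 0.224], "spin": 0},
    {"hand": 30, "dp": [0, 0, 0.224], "spin": 0},
    {"hand": 10, "dp": [0, 0, 0.224], "spin": 0},
    {"hand": 10, "dp": [0, 0, 0.224], "spin": 0},
    {"hand": 10, "dp": [0, 0, 0.224], "spin": 0},
    {"hand": 10, "dp": [0, 0, 0.224], "spin": 0},
    {"hand": 10, "dp": [0, 0, 0.224], "spin": 0}
  ],
  "force": 25
}}

```text
time: 2.5
ee_pos: [0.5698, 0.1918, 0.1049]
eef_rot: [0.21, 0.978, 0.0, 0.0]
ft_force: [-1.5, -1.1, 3.1]
width: 0.0156
grip_force: 25.0
```

```bash
cat >> h.py <<'E'
Q0=[.2102767,.9776416,-.0007,-.0001]
def arc(c,P0,ths):
    P0=np.array(P0); c=np.array(c); v=P0-c; r=.045; a0=np.arctan2(v[1],v[0]); M=Rot.from_quat(Q0).as_matrix()
    print('r',np.hypot(*v),'a0',a0)
    for t in ths:
        p=c+np.hypot(*v)*np.array([np.cos(a0-t),np.sin(a0-t)])-P0
        print(round(t,2),np.round(M.T@np.array([p[0],p[1],0])/.25,3)[:2])
E
python3 -c "
from h import *
arc((.5901,.1485),(.5702,.1895),np.arange(.08,.65,.08))"
```

```text
r 0.04557422517169104 a0 2.0226682289009212
0.08 [-0.01   0.011]
0.16 [-0.02   0.021]
0.24 [-0.032  0.03 ]
0.32 [-0.044  0.038]
0.4 [-0.057  0.045]
0.48 [-0.07   0.051]
0.56 [-0.083  0.057]
0.64 [-0.097  0.06 ]
```

Request:
{"op": "carry_out", "data": {
  "deltas": [
    {"hand": 10, "dp": [-0.01, 0.011, 0], "spin": 0},
    {"hand": 10, "dp": [-0.02, 0.021, 0], "spin": 0},
    {"hand": 10, "dp": [-0.032, 0.03, 0], "spin": 0},
    {"hand": 10, "dp": [-0.044, 0.038, 0], "spin": 0},
    {"hand": 10, "dp": [-0.057, 0.045, 0], "spin": 0},
    {"hand": 10, "dp": [-0.07, 0.051, 0], "spin": 0},
    {"hand": 10, "dp": [-0.083, 0.057, 0], "spin": 0},
    {"hand": 10, "dp": [-0.097, 0.06, 0], "spin": 0},
    {"hand": 10, "dp": [-0.097, 0.06, 0], "spin": 0}
  ],
  "force": 25
}}

```text
time: 3.4
ee_pos: [0.5988, 0.1953, 0.1048]
eef_rot: [0.211, 0.978, -0.0, 0.0]
ft_force: [-1.2, -2.5, 4.8]
width: 0.0154
grip_force: 25.0
```

```bash
python3 -c "
from h import *
s=read_state();print(s['time'],s['ee_pos'],s['ft_force'],s['torque'],s['width'])
M=Rot.from_quat(Q0).as_matrix();print('cmd',np.array([.5702,.1895,.104])+M@[-.02425,.015,0])
cv2.imwrite('pics/s2.png',cv2.resize(camera('scene')[110:290,270:450,::-1],None,fx=3,fy=3,interpolation=cv2.INTER_CUBIC))
"
```

```text
3.4 [0.59877251 0.19534719 0.10483995] [-1.15287114 -2.51133822  4.81674537] [-0.55766648  0.28109538 -0.02767404] 0.01544459350286651
cmd [0.59847277 0.19320309 0.10398124]
```

View pics/s2.png

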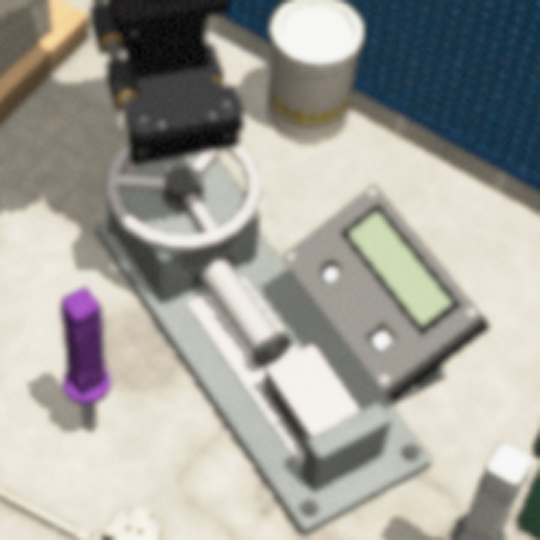

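The wheel turned and the quill has moved closer to the block: quill end at (270,350), block's near edge at (270,380). Forces are low. I'll continue with a slightly corrected centre.

```bash
python3 -c "
from h import *
arc((.5896,.150),(.5985,.1932),np.arange(.1,1.45,.1))"
```

```text
r 0.044107255638953576 a0 1.3676204845013538
0.1 [-0.017  0.003]
0.2 [-0.035  0.004]
0.3 [-0.053  0.004]
0.4 [-0.07   0.001]
0.5 [-0.087 -0.003]
0.6 [-0.104 -0.008]
0.7 [-0.12  -0.016]
0.8 [-0.135 -0.025]
0.9 [-0.149 -0.035]
1.0 [-0.163 -0.047]
1.1 [-0.175 -0.06 ]
1.2 [-0.185 -0.074]
1.3 [-0.194 -0.089]
1.4 [-0.202 -0.105]
```

Request:
{"op": "carry_out", "data": {
  "deltas": [
    {"hand": 10, "dp": [-0.017, 0.003, 0], "spin": 0},
    {"hand": 10, "dp": [-0.035, 0.004, 0], "spin": 0},
    {"hand": 10, "dp": [-0.053, 0.004, 0], "spin": 0},
    {"hand": 10, "dp": [-0.07, 0.001, 0], "spin": 0},
    {"hand": 10, "dp": [-0.087, -0.003, 0], "spin": 0},
    {"hand": 10, "dp": [-0.104, -0.008, 0], "spin": 0},
    {"hand": 10, "dp": [-0.12, -0.016, 0], "spin": 0},
    {"hand": 10, "dp": [-0.12, -0.016, 0], "spin": 0}
  ]
}}

```text
time: 4.25
ee_pos: [0.6243, 0.1798, 0.1049]
eef_rot: [0.21, 0.978, 0.0, 0.0]
ft_force: [-2.7, -1.0, 5.3]
width: 0.0155
grip_force: 25.0
```

```bash
python3 -c "
from h import *
s=read_state();print(s['time'],s['ee_pos'],s['ft_force'],s['torque'],s['width'])
M=Rot.from_quat(Q0).as_matrix();print('cmd',np.array([.5985,.1932,.104])+M@[-.03,-.004,0])
a=cv2.resize(camera('scene')[180:280,330:430,::-1],None,fx=4,fy=4,interpolation=cv2.INTER_CUBIC);b=cv2.resize(camera('top')[130:230,270:370,::-1],None,fx=4,fy=4,interpolation=cv2.INTER_CUBIC)
cv2.imwrite('pics/s3.png',np.hstack([a,b]))
"
```

```text
4.25 [0.62431052 0.17979827 0.10485453] [-2.73615805 -0.95535159  5.3050653 ] [-0.25547742  0.34829865 -0.019816  ] 0.01548615862084874
cmd [0.62420242 0.17721921 0.10400861]
```

View pics/s3.png

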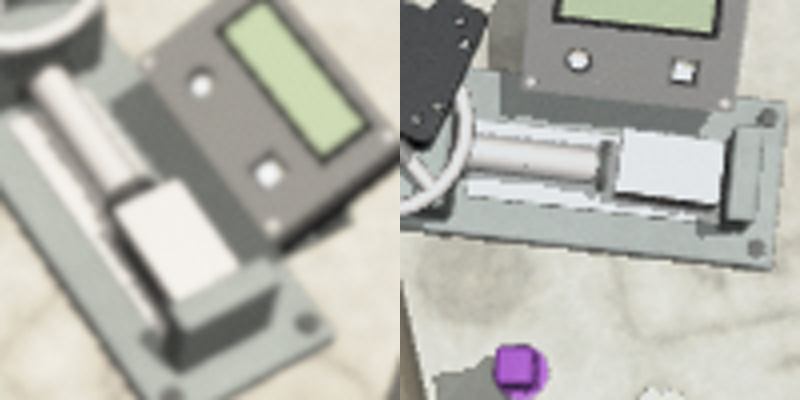

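Now the quill end is at top (600,165) and the block's near face at (614,165). About 6 mm of gap remains, plus a small block-to-anvil gap. I'll continue more finely.

```bash
python3 -c "
from h import *
arc((.5896,.150),(.6242,.1772),np.arange(.1,1.25,.1))"
```

```text
r 0.04401136216933075 a0 0.666224469634926
0.1 [-0.015 -0.009]
0.2 [-0.029 -0.019]
0.3 [-0.042 -0.031]
0.4 [-0.054 -0.044]
0.5 [-0.065 -0.058]
0.6 [-0.074 -0.073]
0.7 [-0.081 -0.089]
0.8 [-0.087 -0.106]
0.9 [-0.091 -0.123]
1.0 [-0.094 -0.14 ]
1.1 [-0.095 -0.158]
1.2 [-0.094 -0.175]
```

Request:
{"op": "carry_out", "data": {
  "deltas": [
    {"hand": 10, "dp": [-0.015, -0.009, 0], "spin": 0},
    {"hand": 10, "dp": [-0.029, -0.019, 0], "spin": 0},
    {"hand": 10, "dp": [-0.042, -0.031, 0], "spin": 0},
    {"hand": 10, "dp": [-0.048, -0.037, 0], "spin": 0},
    {"hand": 10, "dp": [-0.054, -0.044, 0], "spin": 0}
  ]
}}

```text
time: 4.85
ee_pos: [0.6322, 0.1652, 0.1049]
eef_rot: [0.21, 0.978, 0.001, 0.001]
ft_force: [1.7, 3.6, 3.4]
width: 0.0153
grip_force: 25.0
```

Request:
{"op": "carry_out", "data": {
  "deltas": [
    {"hand": 10, "dp": [-0.006, -0.007, 0], "spin": 0},
    {"hand": 10, "dp": [-0.011, -0.014, 0], "spin": 0}
  ]
}}

```text
time: 5.05
ee_pos: [0.6334, 0.1602, 0.1049]
eef_rot: [0.21, 0.978, 0.001, 0.001]
ft_force: [4.0, 3.9, 4.4]
width: 0.0152
grip_force: 25.0
```

Request:
{"op": "carry_out", "data": {
  "deltas": [
    {"hand": 10, "dp": [-0.005, -0.007, 0], "spin": 0},
    {"hand": 10, "dp": [-0.009, -0.015, 0], "spin": 0}
  ]
}}

```text
time: 5.25
ee_pos: [0.634, 0.1559, 0.1049]
eef_rot: [0.21, 0.978, 0.001, 0.001]
ft_force: [5.0, 3.9, 3.1]
width: 0.0152
grip_force: 25.0
```

Request:
{"op": "carry_out", "data": {
  "deltas": [
    {"hand": 10, "dp": [-0.005, -0.007, 0], "spin": 0},
    {"hand": 10, "dp": [-0.011, -0.014, 0], "spin": 0}
  ]
}}

```text
time: 5.45
ee_pos: [0.6345, 0.1514, 0.1048]
eef_rot: [0.21, 0.978, 0.0, 0.0]
ft_force: [-0.3, 2.9, 6.4]
width: 0.0153
grip_force: 25.0
```

Request:
{"op": "carry_out", "data": {
  "deltas": [
    {"hand": 10, "dp": [-0.004, -0.008, 0], "spin": 0},
    {"hand": 10, "dp": [-0.008, -0.015, 0], "spin": 0}
  ]
}}

```text
time: 5.65
ee_pos: [0.6343, 0.1473, 0.1048]
eef_rot: [0.21, 0.978, 0.0, -0.0]
ft_force: [-1.1, 7.6, 7.3]
width: 0.0154
grip_force: 25.0
```

Request:
{"op": "carry_out", "data": {
  "deltas": [
    {"hand": 10, "dp": [-0.003, -0.012, 0], "spin": 0}
  ]
}}

```text
time: 5.75
ee_pos: [0.6341, 0.1468, 0.1049]
eef_rot: [0.209, 0.978, 0.002, 0.0]
ft_force: [5.1, 14.2, 2.4]
width: 0.015
grip_force: 25.0
```

Request:
{"op": "carry_out", "data": {
  "deltas": [
    {"hand": 10, "dp": [0, 0, 0], "spin": 0}
  ]
}}

```text
time: 5.85
ee_pos: [0.6342, 0.1469, 0.1049]
eef_rot: [0.209, 0.978, 0.002, 0.0]
ft_force: [2.8, 10.4, 3.7]
width: 0.015
grip_force: 25.0
```

Request:
{"op": "carry_out", "data": {
  "deltas": [
    {"hand": 25, "dp": [0, 0, 0], "spin": 0},
    {"hand": 50, "dp": [0, 0, 0], "spin": 0},
    {"hand": 50, "dp": [0, 0, 0], "spin": 0},
    {"hand": 50, "dp": [0, 0.008, -0.05], "spin": 0},
    {"hand": 50, "dp": [0, 0.008, -0.25], "spin": 0},
    {"hand": 60, "dp": [0.2, 0, -0.4], "spin": 0},
    {"hand": 60, "dp": [0.4, 0, -0.4], "spin": 0},
    {"hand": 60, "dp": [0.4, 0, -0.4], "spin": 0}
  ]
}}

```text
time: 6.65
ee_pos: [0.5396, 0.1877, 0.2067]
eef_rot: [0.209, 0.978, 0.001, -0.0]
ft_force: [0.3, 0.4, -0.2]
width: 0.0588
grip_force: 0.0
```

```bash
python3 -c "
from h import *
s=read_state();print(s['time'],s['ee_pos'],s['ft_force'],s['joint_positions'])
A=camera('scene')[:,:,::-1];B=camera('top')[:,:,::-1]; np.save('a2.npy',A);np.save('b2.npy',B)
a=cv2.resize(A[180:280,330:430],None,fx=4,fy=4,interpolation=cv2.INTER_CUBIC);b=cv2.resize(B[130:230,270:370],None,fx=4,fy=4,interpolation=cv2.INTER_CUBIC)
cv2.imwrite('pics/s4.png',np.hstack([a,b]))
"
```

```text
6.65 [0.53958873 0.18770636 0.20666303] [ 0.28288655  0.3789902  -0.22882065] [-0.65157247  0.22048689  0.27741295  1.64621005 -0.06470077  1.28227715
  0.78834473]
```

View pics/s4.png

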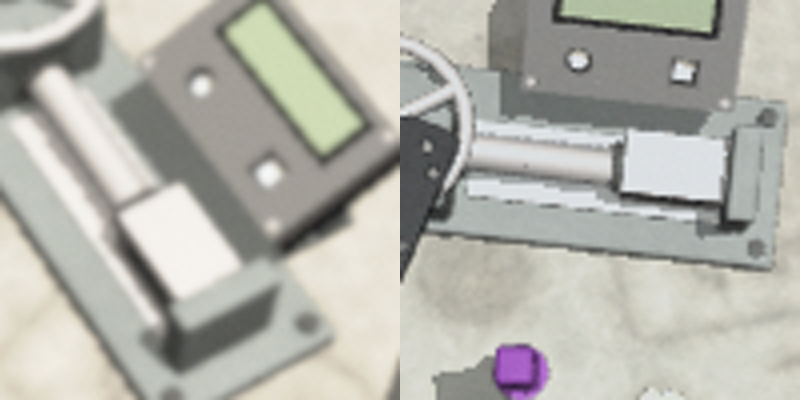

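```bash
python3 -c "
from h import *
T2=lambda x,y:((x+.5)/4-.5+270-100,(y+.5)/4-.5+130)
g=np.array([.13,.9915])
for n,p,z in [('blk',(725,168),.052),('blkQ',(620,165),.052),('anv',(732,175),.068),('anvBack',(757,175),.068)]: X=onz('top',T2(*p),z)[:2]; print(n,X,X@g)
"
```

```text
blk [ 0.56654784 -0.05827383] 0.01587272137293299
blkQ [0.56972058 0.00659486] 0.08060247936834265
anv [ 0.55927651 -0.06057526] 0.012645577695273011
anvBack [ 0.55897926 -0.07577386] -0.0024624754267335708
```

The quill end meets the block at top (620,165), and the block has moved up to the anvil at about (727,170). The block measures 65 mm between the contacts, so it is clamped. Next, the stylus.

Request:
{"op": "carry_out", "data": {
  "deltas": [
    {"hand": 50, "dp": [-0.04, -0.2, -0.05], "spin": 0},
    {"hand": 50, "dp": [-0.08, -0.4, -0.1], "spin": 0},
    {"hand": 50, "dp": [-0.12, -0.6, -0.1], "spin": 0},
    {"hand": 50, "dp": [-0.16, -0.8, -0.1], "spin": 0},
    {"hand": 50, "dp": [-0.2, -1, -0.1], "spin": 0},
    {"hand": 50, "dp": [-0.2, -1, -0.1], "spin": 0}
  ]
}}

```text
time: 7.35
ee_pos: [0.4843, -0.0713, 0.2299]
eef_rot: [0.215, 0.977, -0.001, 0.0]
ft_force: [0.7, 0.3, 0.1]
width: 0.0499
grip_force: 0.0
```

Request:
{"op": "carry_out", "data": {
  "deltas": [
    {"hand": 50, "dp": [-0.04, -0.2, 0], "spin": 0},
    {"hand": 50, "dp": [-0.08, -0.4, 0], "spin": 0},
    {"hand": 50, "dp": [-0.118, -0.567, 0], "spin": 0},
    {"hand": 50, "dp": [-0.118, -0.567, 0], "spin": 0},
    {"hand": 50, "dp": [-0.118, -0.567, 0], "spin": 0}
  ]
}}

```text
time: 7.85
ee_pos: [0.4538, -0.2066, 0.2294]
eef_rot: [0.212, 0.977, -0.0, -0.0]
ft_force: [0.4, 0.3, 0.2]
width: 0.0502
grip_force: 0.0
```

```bash
python3 -c "
from h import *
s=read_state();P=s['ee_pos'];print(s['time'],P,s['ft_force'],s['joint_positions'],s['eef_rot'])
A=camera('scene')[:,:,::-1].copy()
for z in (0,.02,.04): cv2.circle(A,tuple(int(v) for v in proj('scene',P+[0,0,z])),1,(0,0,255),1)
cv2.imwrite('pics/s5.png',cv2.resize(A[230:380,310:470],None,fx=4,fy=4,interpolation=cv2.INTER_CUBIC))
to(P,s['eef_rot'],[(.451,-.203,.088)])
"
```

```text
7.85 [ 0.45375443 -0.20659612  0.2294186 ] [0.36928713 0.27114876 0.22249259] [-0.25655705  0.03066873  0.61117139  1.80514568 -0.01740875  1.31175167
  1.50192822] [ 2.12237365e-01  9.77218049e-01 -3.53554718e-04 -2.45280481e-04]
(0.451, -0.203, 0.088) dp [0.016 0.009 0.566]
```

View pics/s5.png

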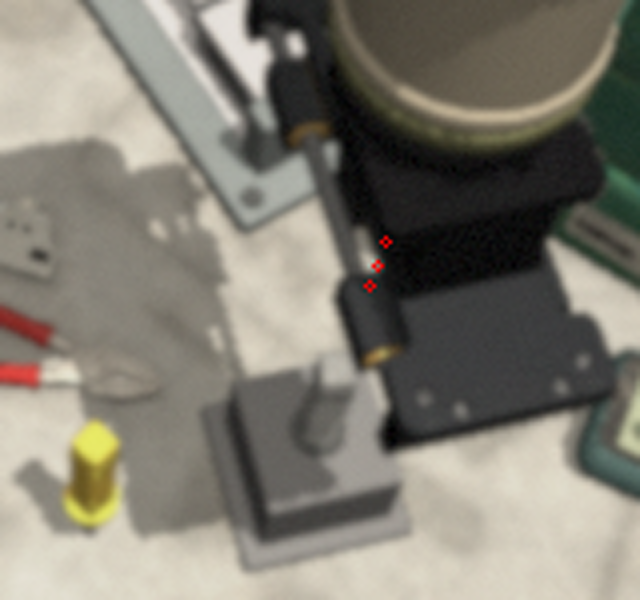

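The stylus in the stand has its top at (332,370), and the gripper hovers above it with the near fingertip at about (380,355). Descending wide open and closing.

Request:
{"op": "carry_out", "data": {
  "deltas": [
    {"hand": 70, "dp": [0.016, 0.009, 0], "spin": 0},
    {"hand": 70, "dp": [0.016, 0.009, 0.15], "spin": 0},
    {"hand": 70, "dp": [0.016, 0.009, 0.3], "spin": 0},
    {"hand": 70, "dp": [0.016, 0.009, 0.45], "spin": 0},
    {"hand": 70, "dp": [0.016, 0.009, 0.566], "spin": 0},
    {"hand": 70, "dp": [0.016, 0.009, 0.566], "spin": 0},
    {"hand": 40, "dp": [0.016, 0.009, 0.566], "spin": 0},
    {"hand": 10, "dp": [0.016, 0.009, 0.566], "spin": 0},
    {"hand": 10, "dp": [0.016, 0.009, 0.566], "spin": 0},
    {"hand": 10, "dp": [0.016, 0.009, 0.566], "spin": 0},
    {"hand": 10, "dp": [0.016, 0.009, 0.566], "spin": 0},
    {"hand": 10, "dp": [0.016, 0.009, 0.566], "spin": 0},
    {"hand": 10, "dp": [0.016, 0.009, 0.566], "spin": 0}
  ],
  "force": 25
}}

```text
time: 9.2
ee_pos: [0.4513, -0.2011, 0.088]
eef_rot: [0.21, 0.978, 0.0, 0.0]
ft_force: [-1.0, -0.2, 0.0]
width: 0.0221
grip_force: 0.4
```

```bash
python3 -c "
from h import *
s=read_state();P=s['ee_pos'];print(s['time'],P,s['ft_force'],s['torque'],s['joint_positions'],s['eef_rot'],s['width'])
"
```

```text
9.2 [ 0.4513293  -0.20106168  0.08799907] [-0.95195506 -0.22261018  0.02185434] [-0.17657309  0.03256186  0.01320795] [-0.22734906  0.18458     0.60837813  1.9858367  -0.12457449  1.00719521
  1.58678466] [2.10328936e-01 9.77630673e-01 6.44391361e-05 3.87766965e-05] 0.022085715150816136
```

Request:
{"op": "carry_out", "data": {
  "deltas": [
    {"hand": 10, "dp": [0, 0, 0], "spin": 0},
    {"hand": 10, "dp": [0, 0, 0], "spin": 0},
    {"hand": 10, "dp": [0, 0, 0], "spin": 0},
    {"hand": 10, "dp": [0, 0, 0], "spin": 0}
  ]
}}

```text
time: 9.6
ee_pos: [0.4513, -0.2011, 0.0879]
eef_rot: [0.21, 0.978, 0.0, 0.0]
ft_force: [-0.1, 0.3, 2.4]
width: 0.0158
grip_force: 25.0
```

Request:
{"op": "carry_out", "data": {
  "deltas": [
    {"hand": 10, "dp": [0, 0, -0.1], "spin": 0},
    {"hand": 10, "dp": [0, 0, -0.25], "spin": 0},
    {"hand": 10, "dp": [0, 0, -0.4], "spin": 0},
    {"hand": 10, "dp": [0, 0.05, -0.55], "spin": 0},
    {"hand": 10, "dp": [-0.04, 0.15, -0.6], "spin": 0},
    {"hand": 10, "dp": [-0.1, 0.3, -0.6], "spin": 0},
    {"hand": 10, "dp": [-0.14, 0.45, -0.6], "spin": 0},
    {"hand": 10, "dp": [-0.18, 0.6, -0.6], "spin": 0},
    {"hand": 10, "dp": [-0.18, 0.6, -0.6], "spin": 0}
  ],
  "force": 35
}}

```text
time: 10.5
ee_pos: [0.5562, -0.0769, 0.2368]
eef_rot: [0.207, 0.978, 0.0, -0.001]
ft_force: [-0.8, 0.1, -0.2]
width: 0.0158
grip_force: 35.0
```

```bash
python3 -c "
from h import *
s=read_state();P=s['ee_pos'];print(s['time'],P,s['ft_force'],s['joint_positions'],s['width'])
to(P,s['eef_rot'],[(.6296,.0337,.238),(.6296,.0337,.180)])
"
```

```text
10.5 [ 0.5561769  -0.07693176  0.23679908] [-0.81039186  0.05386732 -0.17789627] [-0.39147875  0.19065421  0.51609876  1.63652032 -0.09727059  1.3409394
  1.29387175] 0.015816703146755342
(0.6296, 0.0337, 0.238) dp [-0.09   0.523 -0.005]
(0.6296, 0.0337, 0.18) dp [-0.09   0.523  0.227]
```

Request:
{"op": "carry_out", "data": {
  "deltas": [
    {"hand": 10, "dp": [-0.03, 0.17, 0], "spin": 0},
    {"hand": 10, "dp": [-0.06, 0.34, 0], "spin": 0},
    {"hand": 10, "dp": [-0.09, 0.523, 0], "spin": 0},
    {"hand": 10, "dp": [-0.09, 0.523, 0.1], "spin": 0},
    {"hand": 10, "dp": [-0.09, 0.523, 0.227], "spin": 0},
    {"hand": 10, "dp": [-0.09, 0.523, 0.227], "spin": 0},
    {"hand": 10, "dp": [-0.09, 0.523, 0.227], "spin": 0}
  ]
}}

```text
time: 11.2
ee_pos: [0.628, 0.0266, 0.1815]
eef_rot: [0.211, 0.978, -0.0, -0.0]
ft_force: [0.5, -0.4, 0.8]
width: 0.0159
grip_force: 35.0
```

```bash
python3 -c "
from h import *
s=read_state();P=s['ee_pos'];print(s['time'],P,s['ft_force'],s['joint_positions'])
A=camera('scene')[:,:,::-1];B=camera('top')[:,:,::-1];np.save('a3.npy',A);np.save('b3.npy',B)
a=cv2.resize(A[150:230,340:420],None,fx=5,fy=5,interpolation=cv2.INTER_CUBIC);b=cv2.resize(B[110:190,270:350],None,fx=5,fy=5,interpolation=cv2.INTER_CUBIC)
cv2.imwrite('pics/s6.png',np.hstack([a,b]))
t=P-[0,0,.076]
print('tip proj',proj('scene',t),proj('top',t),'crop',(proj('scene',t)-(340,150)+.5)*5,(proj('top',t)-(270,110)+.5)*5)
"
```

```text
11.2 [0.62798357 0.02661164 0.18153191] [ 0.45282125 -0.42184734  0.80182624] [-0.46500763  0.38217683  0.4538722   1.52848619 -0.1717396   1.27159785
  1.15770788]
tip proj [380.64761715 195.00911909] [316.25552155 142.42127228] crop [205.73808574 227.54559543] [233.77760776 164.60636139]
```

View pics/s6.png

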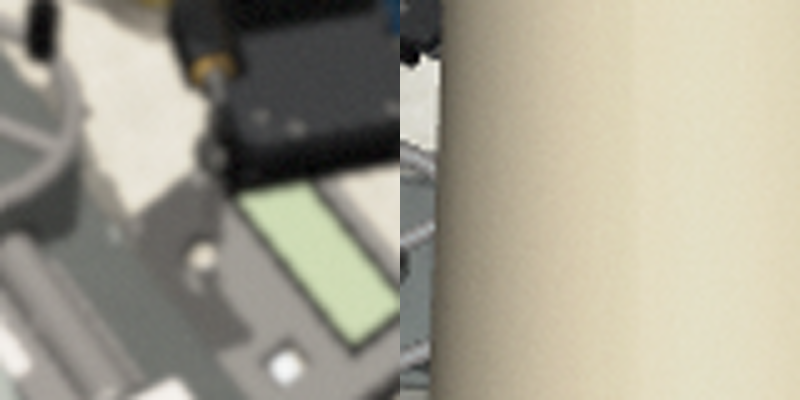

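The top view is hidden by the arm. In the scene view the round button is at crop (203,257), the collar at (212,155), and the pin runs down towards it. I'll print the local pixel values to find the tip.

```bash
python3 -c "
from h import *
A=np.load('a3.npy').mean(2).astype(int); A0=np.load('a2.npy').mean(2).astype(int)
print('cols',list(range(370,394)))
for y in range(172,212): print(y,' '.join('%3d'%v for v in A[y,370:394]))
"
```

```text
cols [370, 371, 372, 373, 374, 375, 376, 377, 378, 379, 380, 381, 382, 383, 384, 385, 386, 387, 388, 389, 390, 391, 392, 393]
172 221 221 221 224 225 224 224 225 223 216 193 144  96  63  48  46  49  61  68  68  77  85  87  83
173 222 221 222 224 224 224 224 223 221 216 186 134  87  63  47  38  45  57  63  68  80  90  94  83
174 220 223 224 224 225 224 222 222 221 213 183 132  84  58  42  38  41  53  63  67  74  82  86  78
175 222 222 225 223 226 222 223 223 219 210 175 123  75  50  39  37  39  48  62  66  70  72  76  71
176 221 222 224 224 225 224 224 222 215 192 153 108  71  46  33  32  32  39  53  62  65  67  70  72
177 223 224 224 225 226 225 224 220 202 164 122  92  67  46  30  26  23  33  46  56  60  65  67  67
178 224 226 226 225 226 227 225 219 191 139 100  79  70  50  30  17  18  25  33  46  50  55  57  57
179 226 224 225 225 227 226 224 214 177 122  86  78  77  68  50  31  20  22  23  32  36  42  42  41
180 225 225 225 226 226 225 223 210 170 117  82  79  82  85  70  41  19  16  26  26  30  34  35  32
181 224 225 225 225 224 224 223 213 175 121  80  77  89  90  78  48  20  2
[... 2325 characters left out ...]

205 104 101 100  98 101 103 113 128 136 128 113 105 107 120 140 149 156 156 158 154 157 156 155 156
206 106 104 103 102  99 101 110 122 136 132 117 102 105 122 138 149 156 155 157 157 155 157 155 156
207 108 105 104 102 101 101 103 114 128 131 118 105 105 115 134 149 154 155 156 157 158 156 156 155
208 110 109 106 103 100  99 101 105 112 119 114 106 102 109 126 145 153 156 157 155 155 156 155 156
209 110 110 108 104 102 101  98 101 101 104 104 102 100 104 117 132 146 153 157 156 155 156 158 154
210 111 112 111 107 103 100 100 100 100 100  99 102 100 102 106 121 137 151 154 157 154 156 157 156
211 111 111 110 110 108 105 101  99  99 101 100 100 101 101 101 110 126 143 152 155 156 156 155 156
```

```bash
python3 -c "
from h import *
P=read_state()['ee_pos'];t=P-[0,0,.076]
c=C['scene'];d=lambda X:(c['R']@X+c['t'])[2]
for h in(0,.02,.048,.053,.075): print(h,proj('scene',t+[0,0,h]),512.3/d(t+[0,0,h]))
A0=np.load('a2.npy').mean(2).astype(int)
for y in range(195,212): print(y,' '.join('%3d'%v for v in A0[y,372:390]))
B=np.load('b2.npy').mean(2).astype(int)
print()
for y in range(137,153): print(y,' '.join('%3d'%v for v in B[y,306:323]))
"
```

```text
0 [381.08787737 194.31357461] 481.3048209237115
0.02 [382.04529679 188.68314356] 488.9511990810342
0.048 [383.43632398 180.49498532] 500.0735732477342
0.053 [383.69119093 178.99373575] 502.11317593906637
0.075 [384.8368901  172.24136407] 511.2886927797221
195 156 155 157 157 156 155 152 150 150 151 154 156 156 157 154 150 141 123
196 156 155 156 156 153 148 142 133 132 136 142 150 155 157 155 156 151 138
197 156 156 155 155 150 138 121 113 107 114 126 143 152 156 158 157 156 151
198 155 156 156 151 142 126 115 124 135 131 130 135 149 156 155 155 158 154
199 157 157 156 148 136 127 146 181 196 187 161 143 149 156 157 158 157 159
200 155 156 155 151 139 143 185 225 233 222 189 158 153 156 156 158 157 154
201 155 156 156 152 145 163 208 236 241 230 197 166 158 156 156 156 158 157
202 156 155 155 154 152 167 208 232 236 224 192 166 158 159 158 157 156 156
203 155 156 154 156 152 158 183 209 214 196 173 159 157 157 158 157 155 157
204 153 155 155 156 153 153 163 173 176 167 161 158 157 157 156 157 157 156
205 147 155 156 159 156 155 157 160 158 156 158 156 157 156 157 157 157 158
206 141 
[... 900 characters left out ...]
 134 117 126 191 191 185 149 111 136 139 137 137 137
144 139 137 140 138 133 108 185 223 224 220 176  77 135 140 138 137 138
145 140 140 140 139 131  98 146 222 224 222 211  89 129 137 139 138 138
146 137 138 137 137 134 109 105 220 219 211 120  77 131 137 138 134 138
147 140 137 138 136 135 134 108  67  96  86  71 110 138 138 141 138 139
148 138 137 135 135 136 136 138 128 113 113 129 134 139 139 139 142 138
149 137 136 135 137 136 139 136 138 136 137 136 137 139 136 138 137 137
150 137 136 138 136 135 137 137 139 138 137 138 138 139 147 138 137 138
151 138 135 135 137 140 136 135 136 138 138 136 136 135 137 137 137 138
152 136 135 136 136 137 139 135 137 135 136 136 139 136 138 136 138 137
```

```bash
python3 -c "
from h import *
print('hub scene',S(103,70),proj('scene',[.5897,.1508,.1036]),'top',T(120,200),proj('top',[.5897,.1508,.1036]))
print('sty scene',S(261,457),proj('scene',[.4513,-.2011,.14]),'top',T(748,422),proj('top',[.4513,-.2011,.14]))
m=((379.5,199.7),(314.1,145.0)); print('mouth',*tri(*m))
for z in(.076,.078,.080,.082,.084): print(z,onz('scene',m[0],z)[:2],onz('top',m[1],z)[:2])
s=read_state();print(s['ee_pos'],s['ft_force'],s['time'])
"
```

```text
hub scene (330.9, 167.7) [329.39682142 167.04272309] top (264.625, 159.625) [263.46687934 159.7172191 ]
sty scene (394.1, 322.5) [392.33440165 320.81811782] top (421.625, 215.125) [421.2749315  214.72287327]
mouth [0.62947821 0.03077211 0.08158355] 0.7305906421464045 0.6445953000303373
0.076 [0.63392739 0.03276331] [0.62952725 0.0314615 ]
0.078 [0.63286712 0.03183918] [0.62900994 0.03148416]
0.08 [0.63180685 0.03091505] [0.62849263 0.03150682]
0.082 [0.63074659 0.02999091] [0.62797532 0.03152948]
0.084 [0.62968632 0.02906678] [0.62745801 0.03155214]
[0.62901994 0.02664051 0.18311751] [ 0.3457402  -0.3667878  -0.57939078] 11.3
```

Request:
{"op": "carry_out", "data": {
  "deltas": [
    {"hand": 10, "dp": [0.005, 0.026, 0], "spin": 0},
    {"hand": 10, "dp": [0.005, 0.026, 0.04], "spin": 0},
    {"hand": 10, "dp": [0.005, 0.026, 0.07], "spin": 0},
    {"hand": 10, "dp": [0.005, 0.026, 0.07], "spin": 0},
    {"hand": 10, "dp": [0.005, 0.026, 0.07], "spin": 0}
  ]
}}

```text
time: 11.8
ee_pos: [0.6296, 0.0333, 0.1633]
eef_rot: [0.21, 0.978, -0.0, -0.0]
ft_force: [-1.1, -0.9, -1.1]
width: 0.0158
grip_force: 35.0
```

Request:
{"op": "carry_out", "data": {
  "deltas": [
    {"hand": 10, "dp": [0, 0, 0.01], "spin": 0},
    {"hand": 10, "dp": [0, 0, 0.02], "spin": 0}
  ]
}}

```text
time: 12.0
ee_pos: [0.63, 0.0334, 0.1588]
eef_rot: [0.21, 0.978, 0.0, 0.0]
ft_force: [0.8, -0.1, -0.8]
width: 0.0158
grip_force: 35.0
```

Request:
{"op": "carry_out", "data": {
  "deltas": [
    {"hand": 10, "dp": [0, 0, 0.008], "spin": 0},
    {"hand": 10, "dp": [0, 0, 0.008], "spin": 0}
  ]
}}

```text
time: 12.2
ee_pos: [0.6296, 0.0335, 0.1564]
eef_rot: [0.21, 0.978, -0.0, -0.0]
ft_force: [-0.1, 0.1, -0.9]
width: 0.0158
grip_force: 35.0
```

Request:
{"op": "carry_out", "data": {
  "deltas": [
    {"hand": 10, "dp": [0, 0, 0.008], "spin": 0},
    {"hand": 10, "dp": [0, 0, 0.008], "spin": 0}
  ]
}}

```text
time: 12.4
ee_pos: [0.6297, 0.0336, 0.1544]
eef_rot: [0.21, 0.978, -0.0, -0.0]
ft_force: [-1.2, 0.9, -1.6]
width: 0.0159
grip_force: 35.0
```

Request:
{"op": "carry_out", "data": {
  "deltas": [
    {"hand": 10, "dp": [0, 0, 0.008], "spin": 0},
    {"hand": 10, "dp": [0, 0, 0.008], "spin": 0}
  ]
}}

```text
time: 12.6
ee_pos: [0.6297, 0.0336, 0.1524]
eef_rot: [0.21, 0.978, 0.0, -0.0]
ft_force: [0.0, 0.2, -0.3]
width: 0.0158
grip_force: 35.0
```

Request:
{"op": "carry_out", "data": {
  "deltas": [
    {"hand": 10, "dp": [0, 0, 0.006], "spin": 0},
    {"hand": 10, "dp": [0, 0, 0.006], "spin": 0}
  ]
}}

```text
time: 12.8
ee_pos: [0.6297, 0.0335, 0.151]
eef_rot: [0.21, 0.978, -0.0, -0.0]
ft_force: [-0.0, -0.4, -1.6]
width: 0.0158
grip_force: 35.0
```

Request:
{"op": "carry_out", "data": {
  "deltas": [
    {"hand": 10, "dp": [0, 0, 0.006], "spin": 0},
    {"hand": 10, "dp": [0, 0, 0.006], "spin": 0}
  ]
}}

```text
time: 13.0
ee_pos: [0.6297, 0.0335, 0.1495]
eef_rot: [0.21, 0.978, -0.0, -0.0]
ft_force: [-0.4, 0.0, -0.7]
width: 0.0162
grip_force: 35.0
```

Request:
{"op": "carry_out", "data": {
  "deltas": [
    {"hand": 10, "dp": [0, 0, 0.006], "spin": 0},
    {"hand": 10, "dp": [0, 0, 0.006], "spin": 0}
  ]
}}

```text
time: 13.2
ee_pos: [0.6298, 0.0335, 0.1482]
eef_rot: [0.21, 0.978, 0.0, 0.0]
ft_force: [0.7, 0.5, 1.6]
width: 0.0159
grip_force: 35.0
```

Request:
{"op": "carry_out", "data": {
  "deltas": [
    {"hand": 10, "dp": [0, 0, 0.006], "spin": 0},
    {"hand": 10, "dp": [0, 0, 0.006], "spin": 0}
  ]
}}

```text
time: 13.4
ee_pos: [0.63, 0.0335, 0.1468]
eef_rot: [0.21, 0.978, 0.0, 0.0]
ft_force: [-0.6, 0.2, 2.4]
width: 0.0157
grip_force: 35.0
```

Request:
{"op": "carry_out", "data": {
  "deltas": [
    {"hand": 10, "dp": [0, 0, 0.006], "spin": 0},
    {"hand": 10, "dp": [0, 0, 0.006], "spin": 0}
  ]
}}

```text
time: 13.6
ee_pos: [0.6298, 0.0335, 0.1452]
eef_rot: [0.21, 0.978, 0.0, 0.0]
ft_force: [0.2, 1.3, 4.0]
width: 0.0158
grip_force: 35.0
```

Request:
{"op": "carry_out", "data": {
  "deltas": [
    {"hand": 10, "dp": [0, 0, 0.006], "spin": 0},
    {"hand": 10, "dp": [0, 0, 0.006], "spin": 0}
  ]
}}

```text
time: 13.8
ee_pos: [0.6299, 0.0335, 0.1437]
eef_rot: [0.21, 0.978, 0.0, 0.0]
ft_force: [-1.1, 0.7, 4.3]
width: 0.0163
grip_force: 35.0
```

Request:
{"op": "carry_out", "data": {
  "deltas": [
    {"hand": 10, "dp": [0, 0, 0.005], "spin": 0},
    {"hand": 10, "dp": [0, 0, 0.005], "spin": 0}
  ]
}}

```text
time: 14.0
ee_pos: [0.6298, 0.0335, 0.1424]
eef_rot: [0.21, 0.978, 0.0, -0.0]
ft_force: [-1.3, -0.6, 4.9]
width: 0.0157
grip_force: 35.0
```

Request:
{"op": "carry_out", "data": {
  "deltas": [
    {"hand": 10, "dp": [0, 0, 0.005], "spin": 0},
    {"hand": 10, "dp": [0, 0, 0.005], "spin": 0}
  ]
}}

```text
time: 14.2
ee_pos: [0.63, 0.0335, 0.1418]
eef_rot: [0.21, 0.978, 0.0, 0.0]
ft_force: [-1.8, -0.5, 9.2]
width: 0.0157
grip_force: 35.0
```

Request:
{"op": "carry_out", "data": {
  "deltas": [
    {"hand": 10, "dp": [0, 0, 0.001], "spin": 0},
    {"hand": 10, "dp": [0, 0, 0.001], "spin": 0},
    {"hand": 10, "dp": [0, 0, 0.001], "spin": 0},
    {"hand": 10, "dp": [0, 0, 0.001], "spin": 0},
    {"hand": 10, "dp": [0, 0, 0.001], "spin": 0},
    {"hand": 10, "dp": [0, 0, 0.001], "spin": 0},
    {"hand": 10, "dp": [0, 0, 0.001], "spin": 0},
    {"hand": 10, "dp": [0, 0, 0.001], "spin": 0},
    {"hand": 10, "dp": [0, 0, 0.001], "spin": 0},
    {"hand": 10, "dp": [0, 0, 0.001], "spin": 0},
    {"hand": 10, "dp": [0, 0, 0.001], "spin": 0}
  ]
}}

```text
time: 15.3
ee_pos: [0.63, 0.0335, 0.1417]
eef_rot: [0.21, 0.978, 0.0, 0.0]
ft_force: [-2.4, 0.1, 9.7]
width: 0.0157
grip_force: 35.0
```

Request:
{"op": "carry_out", "data": {
  "deltas": [
    {"hand": 10, "dp": [0, 0, -0.03], "spin": 0},
    {"hand": 10, "dp": [0, 0, -0.08], "spin": 0},
    {"hand": 10, "dp": [0, 0, -0.2], "spin": 0},
    {"hand": 10, "dp": [0, 0, -0.38], "spin": 0},
    {"hand": 10, "dp": [0, 0, -0.38], "spin": 0},
    {"hand": 10, "dp": [0, 0, -0.38], "spin": 0}
  ]
}}

```text
time: 15.9
ee_pos: [0.6304, 0.0334, 0.2373]
eef_rot: [0.21, 0.978, 0.0, 0.001]
ft_force: [0.4, 0.5, -2.3]
width: 0.0156
grip_force: 35.0
```

```bash
python3 -c "
from h import *
s=read_state();P=s['ee_pos'];print(s['time'],P,s['ft_force'],s['eef_rot'])
to(P,s['eef_rot'],[(.4513,-.2011,.238)])
"
```

```text
15.9 [0.63043272 0.03344512 0.23728305] [ 0.36333725  0.54171004 -2.29651308] [2.10335690e-01 9.77628427e-01 4.61537411e-04 1.15866612e-03]
(0.4513, -0.2011, 0.238) dp [ 0.267 -1.15  -0.005]
```

Request:
{"op": "carry_out", "data": {
  "deltas": [
    {"hand": 10, "dp": [0.035, -0.15, 0], "spin": 0},
    {"hand": 10, "dp": [0.07, -0.3, 0], "spin": 0},
    {"hand": 10, "dp": [0.105, -0.45, 0], "spin": 0},
    {"hand": 10, "dp": [0.14, -0.6, 0], "spin": 0},
    {"hand": 10, "dp": [0.175, -0.75, 0], "spin": 0},
    {"hand": 10, "dp": [0.2, -0.85, 0], "spin": 0},
    {"hand": 10, "dp": [0.2, -0.85, 0], "spin": 0},
    {"hand": 10, "dp": [0.2, -0.85, 0], "spin": 0}
  ]
}}

```text
time: 16.7
ee_pos: [0.4964, -0.1395, 0.2352]
eef_rot: [0.211, 0.978, 0.0, -0.001]
ft_force: [-0.1, 1.3, -0.7]
width: 0.0155
grip_force: 35.0
```

Request:
{"op": "carry_out", "data": {
  "deltas": [
    {"hand": 10, "dp": [0.035, -0.15, 0], "spin": 0},
    {"hand": 10, "dp": [0.067, -0.3, 0], "spin": 0},
    {"hand": 10, "dp": [0.067, -0.3, 0], "spin": 0},
    {"hand": 10, "dp": [0.067, -0.3, 0], "spin": 0},
    {"hand": 10, "dp": [0.067, -0.3, 0], "spin": 0}
  ]
}}

```text
time: 17.2
ee_pos: [0.4516, -0.1995, 0.2355]
eef_rot: [0.209, 0.978, 0.0, -0.0]
ft_force: [0.4, 0.5, -1.1]
width: 0.0162
grip_force: 35.0
```

```bash
python3 -c "
from h import *
s=read_state();P=s['ee_pos'];print(s['time'],P,s['ft_force'],s['eef_rot'])
to(P,s['eef_rot'],[(.4513,-.2011,.238),(.4513,-.2011,.088)])
"
```

```text
17.2 [ 0.4515857  -0.19954323  0.23551167] [ 0.4022091   0.53459408 -1.11347905] [ 2.09157057e-01  9.77882005e-01  7.31290156e-06 -3.30692431e-04]
(0.4513, -0.2011, 0.238) dp [-0.001 -0.006 -0.01 ]
(0.4513, -0.2011, 0.088) dp [-0.002 -0.006  0.59 ]
```

Request:
{"op": "carry_out", "data": {
  "deltas": [
    {"hand": 10, "dp": [-0.002, -0.006, 0.1], "spin": 0},
    {"hand": 10, "dp": [-0.002, -0.006, 0.25], "spin": 0},
    {"hand": 10, "dp": [-0.002, -0.006, 0.34], "spin": 0},
    {"hand": 10, "dp": [-0.002, -0.006, 0.38], "spin": 0},
    {"hand": 10, "dp": [-0.002, -0.006, 0.41], "spin": 0},
    {"hand": 10, "dp": [-0.002, -0.006, 0.43], "spin": 0}
  ]
}}

```text
time: 17.8
ee_pos: [0.4513, -0.2023, 0.1285]
eef_rot: [0.21, 0.978, -0.0, 0.0]
ft_force: [0.8, 0.1, -0.0]
width: 0.0162
grip_force: 35.0
```

Request:
{"op": "carry_out", "data": {
  "deltas": [
    {"hand": 10, "dp": [0, 0, 0.03], "spin": 0},
    {"hand": 10, "dp": [0, 0, 0.06], "spin": 0},
    {"hand": 10, "dp": [0, 0, 0.09], "spin": 0},
    {"hand": 10, "dp": [0, 0, 0.12], "spin": 0},
    {"hand": 10, "dp": [0, 0, 0.14], "spin": 0},
    {"hand": 10, "dp": [0, 0, 0.14], "spin": 0}
  ]
}}

```text
time: 18.4
ee_pos: [0.4502, -0.2026, 0.0927]
eef_rot: [0.21, 0.978, -0.0, -0.001]
ft_force: [-0.6, -0.1, -1.8]
width: 0.0161
grip_force: 35.0
```

Inside the hole with no contact forces. Now the final few millimetres.

Request:
{"op": "carry_out", "data": {
  "deltas": [
    {"hand": 10, "dp": [0, 0, 0.009], "spin": 0},
    {"hand": 10, "dp": [0, 0, 0.016], "spin": 0},
    {"hand": 10, "dp": [0, 0, 0.016], "spin": 0}
  ]
}}

```text
time: 18.7
ee_pos: [0.4506, -0.2026, 0.0894]
eef_rot: [0.21, 0.978, 0.0, -0.0]
ft_force: [0.2, 0.3, -0.8]
width: 0.016
grip_force: 35.0
```

Request:
{"op": "carry_out", "data": {
  "deltas": [
    {"hand": 10, "dp": [0, 0, 0.004], "spin": 0},
    {"hand": 10, "dp": [0, 0, 0.006], "spin": 0},
    {"hand": 10, "dp": [0, 0, 0.006], "spin": 0}
  ]
}}

```text
time: 19.0
ee_pos: [0.4506, -0.2027, 0.0879]
eef_rot: [0.21, 0.978, 0.0, 0.0]
ft_force: [1.0, 0.3, -0.7]
width: 0.0161
grip_force: 35.0
```

Request:
{"op": "carry_out", "data": {
  "deltas": [
    {"hand": 20, "dp": [0, 0, 0], "spin": 0},
    {"hand": 24, "dp": [0, 0, 0], "spin": 0},
    {"hand": 45, "dp": [0, 0, 0], "spin": 0},
    {"hand": 60, "dp": [0, 0, 0], "spin": 0},
    {"hand": 60, "dp": [0, 0, 0], "spin": 0},
    {"hand": 60, "dp": [0, 0, -0.1], "spin": 0},
    {"hand": 60, "dp": [0, 0, -0.25], "spin": 0},
    {"hand": 60, "dp": [0, 0, -0.45], "spin": 0},
    {"hand": 60, "dp": [0.1, 0, -0.6], "spin": 0},
    {"hand": 60, "dp": [0.3, 0, -0.7], "spin": 0},
    {"hand": 60, "dp": [0.2, -0.3, -0.7], "spin": 0},
    {"hand": 60, "dp": [0.2, -0.5, -0.7], "spin": 0},
    {"hand": 60, "dp": [0.2, -0.6, -0.7], "spin": 0}
  ]
}}

```text
time: 20.3
ee_pos: [0.3434, -0.3184, 0.2637]
eef_rot: [0.21, 0.978, 0.0, 0.001]
ft_force: [0.8, 0.5, 0.1]
width: 0.0599
grip_force: 0.0
```

```bash
python3 -c "
from h import *
s=read_state();print(s['time'],s['ee_pos'],s['ft_force'])
a=np.load('a.npy').astype(int);A=camera('scene')[:,:,::-1].copy();B=camera('top')[:,:,::-1].copy();b=np.load('b.npy').astype(int);b2=np.load('b2.npy').astype(int)
np.save('aF.npy',A)
print('stand change',np.abs(A-a)[310:370,362:415].mean(),np.abs(A-a).max(2)[315:350,380:405].mean())
print('top stand',np.abs(B-b)[190:240,385:435].mean(),'sty',blob(B,(422,215),5,lambda g:np.clip(g-190,0,40)),blob(b.astype(float),(422,215),5,lambda g:np.clip(g-190,0,40)))
print('scene sty',blob(A,(394,322),5,lambda g:np.clip(g-190,0,40)))
print('quill/block vs after clamping', np.abs(B-b2)[155:190,315:370].mean(), np.abs(A-np.load('a2.npy').astype(int))[225:265,355:400].mean())
"
```

```text
20.3 [ 0.34340477 -0.31840474  0.26369739] [0.78539251 0.54507588 0.09176979]
stand change 55.93721174004193 68.57142857142857
top stand 5.460533333333333 sty (np.float64(422.70147441457067), np.float64(215.50511708586296)) (np.float64(422.6091887735486), np.float64(215.5428681276432))
scene sty (np.float64(nan), np.float64(nan))
quill/block vs after clamping 13.187359307359307 50.489814814814814h.py:27: RuntimeWarning: invalid value encountered in scalar divide
  yy,xx=np.mgrid[-r:r+1,-r:r+1]; return (x+(w*xx).sum()/w.sum(), y+(w*yy).sum()/w.sum())
```

Request:
{"op": "carry_out", "data": {
  "deltas": [
    {"hand": 60, "dp": [0.1, 0.2, -0.1], "spin": 0},
    {"hand": 60, "dp": [0.1, 0.4, -0.1], "spin": 0},
    {"hand": 60, "dp": [0.1, 0.6, -0.1], "spin": 0},
    {"hand": 60, "dp": [0.1, 0.8, -0.1], "spin": 0},
    {"hand": 60, "dp": [0.1, 1, -0.1], "spin": 0}
  ]
}}

```text
time: 20.9
ee_pos: [0.4205, -0.0854, 0.2881]
eef_rot: [0.21, 0.978, 0.0, 0.0]
ft_force: [0.5, -0.7, 0.3]
width: 0.0597
grip_force: 0.0
```

Request:
{"op": "carry_out", "data": {
  "deltas": [
    {"hand": 60, "dp": [0.1, 0.2, 0], "spin": 0},
    {"hand": 60, "dp": [0.2, 0.4, 0], "spin": 0},
    {"hand": 60, "dp": [0.2, 0.6, 0], "spin": 0},
    {"hand": 60, "dp": [0.2, 0.8, 0], "spin": 0},
    {"hand": 60, "dp": [0.2, 1, 0], "spin": 0},
    {"hand": 60, "dp": [0.2, 1, 0], "spin": 0},
    {"hand": 60, "dp": [0.2, 1, 0], "spin": 0}
  ]
}}

```text
time: 21.6
ee_pos: [0.4772, 0.1627, 0.2871]
eef_rot: [0.209, 0.978, -0.001, -0.001]
ft_force: [1.0, -0.5, -0.4]
width: 0.0597
grip_force: 0.0
```

```bash
python3 -c "
from h import *
s=read_state();print(s['time'],s['ee_pos'],s['ft_force'])
a=np.load('a.npy').astype(int);A=camera('scene')[:,:,::-1].copy();B=camera('top')[:,:,::-1].copy();b=np.load('b.npy').astype(int);b2=np.load('b2.npy').astype(int)
f=lambda g:np.clip(g-190,0,40)
print('stand',np.abs(A-a)[310:370,362:415].mean(),np.abs(B-b)[190:240,385:435].mean(),blob(A,(394,321),5,f),blob(B,(422,215),5,f))
print('quill/block',np.abs(B-b2)[155:190,315:370].mean(),np.abs(A-np.load('a2.npy').astype(int))[225:265,355:400].mean())
o=np.hstack([cv2.resize(A[180:360,330:430],None,fx=3,fy=3),cv2.resize(B[130:230,270:430],None,fx=3,fy=3)[:, :480]] if 0 else [cv2.resize(A[180:360,330:430],None,fx=3,fy=3),np.vstack([cv2.resize(B[130:230,280:430],None,fx=3,fy=3),np.zeros((240,450,3),np.uint8)])]);cv2.imwrite('pics/f.png',o)
for y in (170,172): print(B[y,320:356].mean(1).astype(int),b2[y,320:356].mean(1).astype(int))
"
```

```text
21.6 [0.47721988 0.16272459 0.28707258] [ 0.95144502 -0.47948046 -0.3967945 ]
stand 9.248008385744235 8.334266666666666 (np.float64(394.2144152311877), np.float64(320.6993653671804)) (np.float64(422.5240396230974), np.float64(215.346702101957))
quill/block 1.5563636363636364 0.9862962962962963
[222 222 213 115 110 144 223 224 224 225 224 224 225 224 224 224 224 222
 223 224 223 224 224 224 223 224 223 224 223 224 215 147  78 147 180 177] [222 222 214 115 107 141 224 224 224 223 224 224 223 224 225 224 223 223
 222 223 223 223 223 224 223 224 222 224 223 225 217 146  81 147 179 177]
[214 214 205 112 106 134 224 224 225 224 225 225 224 222 224 225 224 225
 224 224 224 225 224 224 224 225 224 224 224 224 216 140  79 158 178 181] [211 214 206 110 108 133 223 222 224 224 223 224 223 225 224 223 224 224
 224 222 225 223 224 223 224 224 224 224 223 223 217 143  78 158 179 179]
```

```bash
python3 -c "
from bench import *
print(close_job())"
```

```text
the job is handed in; nothing more can be done
None
```

I handed the job in at about 22 s of the 66 s limit: quill clamped on the block against the anvil (crank stopped at 10–14 N), round zero button pressed to its stop and held about 1.1 s at roughly 10 N, stylus back upright in its stand, and the quill and block unmoved in the final pictures.

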